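# Hook the pipette bracket onto its slotted upright and lock it

## Task

Hang the loose pipette bracket on the bare slotted upright: put its two hooks into the top two slots, push it down until it is fully home and the sprung catch has locked it, and let go. Feel your way and never force it: the hooks bend if they bear on the upright with more than about 50 N, and levering on the arm soon does that. Leave the other things on the bench where they are.

Things in the scene. Friction and masses are not known exactly. Their poses are not given: they have to be found in the camera images.
- upright: Bare upright: aluminium post 40 wide, 30 deep, about 315 tall, one row of slots down its front, clamped in a grey foot 130 x 110 x 8 with a collar up to 34. Origin: on the bench under the middle of the slotted face (x = 0). x points into the post, y across the face, z up. The post was clamped by hand: it, its slots and catch may be up to 3.5 higher or lower than the heights given here.
- top_slot_nominal (a point): Where the middle of the lower edge of the top slot would be with the post at its nominal height: 261 above the bench, in the face. Five slots 6 wide, 38 tall, lower edges 54 apart, sheet 3 thick; the bracket uses the top two. Home, its necks stand on their lower edges: bracket is then at (0, 0, 185 plus or minus 3.5) in the upright's frame, axes the same (it may sag 2 degrees).
- catch (a joint): Sprung latch bolt in the face, 8 wide, 2.5 proud, nominally 196 above the bench, sloping on top. 0 = out (m, grows as it is pushed in, to 0.003); spring 2.3 N out, 5.3 N flush. Going down, the bracket's lip meets it 9 to 12 above home, rests on it, and needs 8 to 20 N to ride over; home, it snaps out into the plate's window and locks. A like bolt 108 lower is unused.
- bracket: Loose bare-steel pipette bracket, about 0.24 kg, stands on the bench as it will hang. Origin: lower edge of its back plate, mid width, on the back face. x points out of the hooks into the upright, z up. Plate 30 wide, 90 tall, 4 thick; lower edge bent off the upright 35 degrees as a lead-in. Arm along -x to a comb 160 wide (x -130 to -174, 6 to 12 tall).
- bracket_grip (a point): Point on top of the bracket's arm, 85 from the back face, near its balance point: a straight bar 20 wide and 24 tall, free for gripping across from x = -45 to -125. Its top is 24 above the bracket's origin. Carried level by this point it stays level.
- bracket_hook (a point): Upper hook: middle of the underside of its neck at the back face, 76 above the bracket's origin (the lower hook is at 22). Hooks 4 thick, 11 long with rounded noses; necks 9 tall, tips turned down 15 below the neck with 4.5 between tip and plate. To enter, hold the bracket 16 to 28 above home (22 above nominal always does) and push along +x until the plate meets the face.
- bracket_flange (a point): Point on top of the flange that heads the plate, 16 in front of the back face and 90 above the bracket's origin: the place to press down. Flange 30 wide, 28 long, 4 thick, level. When home its top is 40 below the top of the upright. Pressed out on the arm instead, the hooks cock and bind, and bear on the upright with several times the push.
- tip_box: Bystander: blue pipette-tip box with clear lid, 120 x 85 x 65. Origin: centre of underside.
- tube_rack: Bystander: red tube rack, 205 x 70 x 34, with a few tubes. Origin: centre of underside.
- wash_bottle: Bystander: clear bottle with white cap, 68 across, 170 tall. Origin: centre of underside.
Mind the look-alikes: they are no part of the job. Of the things that look like the bracket, the larger one is meant.

How it is judged:
By the outcome, as a careful person would: the job done as asked, in the order asked, and still so for the second after the job is handed in, with the robot touching nothing.
It also fails if it takes over 51 s, if anything falls off the work surface, if the arm or the gripper's body presses on something with over 40 N, if the wrist force passes 120 N, or if a joint passes its speed limit or range.

## Robot

A 6-joint arm with a two-finger parallel gripper is mounted at the origin on the work surface. World frame = base frame: x ahead of the robot, y to its left, z up, the work surface at z = 0. Lengths are in mm, angles in rad, forces in N, time in s.
With the tool pointing down it reaches from about 275 to 1000 mm from the base axis. Payload 8.4 kg.
Tool frame: the origin (TCP) lies at the very end of the fingers, on their centre line; the grasp point (between the pads) lies 19 mm behind it; z points along the fingers, y is the line along which they close (so a half turn about z gives the same grasp; the last joint's range is limited). The gripper opens to 85 mm and grips with 20 to 120 N. Pads are 22 mm wide; open, the fingers measure 114 mm over their backs; the gripper's body (76 mm by 85 mm) begins 54 mm behind the grasp point. The pads swing forward as they close: fully open they stand 13 mm farther back than shut.
Start: joints at [-1.294, 0.353, 1.633, -0, 1.155, -0.002], TCP at [172, -600.869, 231.281] pointing down, gripper open.
Joint ranges: [-2.63, 2.63], [-0.92, 2.1], [0.06, 2.66], [-1.3, 4.44], [0, 2.69], [-3.02, 3.02]. Speed limits (rad/s): [2.22, 2.22, 2.79, 3.14, 3.14, 3.14].

## Interface

Orientations are given as [roll, pitch, yaw] about the fixed x, y, z axes, in that order (R = Rz(yaw) Ry(pitch) Rx(roll)).
In Python, from rig import sensors, grab_frame, camera_params, order gives the robot as it stands. The module is installed in compiled form; this text tells all that it offers.
- The arm moves only by the tool move_arm, never from a script. Its argument "motion" is a list of rows, each a list of 7 numbers: the turn, a rotation vector about the tool's x, y, z in fractions of the full range, 1 being 90 degrees, then the shift along the tool's x, y, z in fractions of the full range, 1 being 80 cm, then the finger opening in m, from 0 to 0.0854. A call has 1 to 8 rows; each row is the pose to reach, as a shift and turn from the pose commanded when the call began, along the tool's axes at that moment; what a row does not reach only later rows make up. A row lasts 1/8 s, in which the tool goes at most 62.5 mm and 10.7 degrees, less where a joint would pass 70% of its speed; a pose out of reach is approached as far as the arm can. No shift or turn number may pass 1 either way. A call with a gripper value outside its range is refused whole. The fingers move at their own pace and stop on an object; "grip_force" is the grip in N (left out, the last holds). Time passes only in rows, so rows that repeat a pose let the fingers close. It gives the time, the measured TCP pose, the force, the opening and the grip force at its end, in the units of the state.
- sensors.sense(): the state, without advancing time (a new reading comes with each control period).
- grab_frame(name): name is "scene" or "top"; returns (picture, depth): 400x640x3 uint8, red, green, blue; 400x640 float32, mm along the optical axis (not along the pixel's ray), 0 where there is no reading.
- camera_params(name): a dict with "camera_matrix" (3x3 intrinsics, pixels), "world_from_camera" (4x4, takes a point from camera to world coordinates). Camera axes: x right, y down, z forward; pixel columns grow to the right and rows downward; lengths in mm; the calibration is good to about 2 mm. A picture is of the moment at which its call begins. camera_params takes no time and is no camera call.
- order.sign_off(): hands the job in; it is judged then, once.
The state is a dict: "clock": time; "qpos": joint angles; "qvel": joint speeds; "joint_efforts": joint torques, N m; "eef_pos": TCP position; "tcp_rot": TCP orientation; "contact_force": force on the tool from outside, world axes, zero at the start; "wrist_torque": the same for the moment, N m; "opening": opening from 0.0 (shut) to 1.0 (fully open); "grasp_force": force on a finger pad.
Only numpy, scipy, OpenCV 4.12 (cv2) and the standard library are available. Lean on these libraries where they do the work, as an engineer would, in place of code of your own. Each camera call takes 0.05 s, during which the arm holds its last target. There are 200 camera calls.

## Working session

There is one attempt and no reset: what is moved stays moved. The work goes in short steps, Python scripts to look and compute and a tool call to move; the robot and the scene stay as the last step left them, time stands still between calls to the robot, and variables do not carry over. Pictures are saved under pics/ and viewed, at most 10 in all, crops included, and the job is handed in when it is done.

Besides the shell and the picture viewer there is one more tool, called after ">>>" in YAML: its name, and indented under it one key for each argument. move_arm: Moves the arm, as the interface text tells. Its arguments: {"type":"object","properties":{"motion":{"type":"array","items":{"type":"array","items":{"type":"number"}}},"grip_force":{"type":"number"}},"required":["motion"]}

```bash
mkdir -p pics; python3 - <<'E'
from rig import sensors, grab_frame, camera_params
import cv2, numpy as np
for n in("scene","top"):
    p,d=grab_frame(n); cv2.imwrite(f"pics/{n}0.png",p[:,:,::-1]); np.savez(f"{n}0.npz",p=p,d=d)
    c=camera_params(n); print(n,np.round(c["camera_matrix"],2).tolist(),np.round(c["world_from_camera"],3).tolist(),(d>0).mean())
print(sensors.sense())
E
```

```text
scene [[368.29, 0.0, 314.06], [0.0, 368.29, 204.69], [0.0, 0.0, 1.0]] [[0.679, 0.623, -0.388, 907.719], [0.734, -0.567, 0.374, -234.537], [0.013, -0.539, -0.842, 873.601], [0.0, 0.0, 0.0, 1.0]] 0.99583984375
top [[450.56, 0.0, 309.37], [0.0, 450.56, 198.1], [0.0, 0.0, 1.0]] [[-0.002, -0.982, 0.186, 397.452], [-0.999, -0.004, -0.032, 103.874], [0.032, -0.186, -0.982, 1203.669], [0.0, 0.0, 0.0, 1.0]] 0.9960234375
{'clock': 0.1, 'qpos': array([-1.29439839e+00,  3.53580800e-01,  1.63401590e+00, -1.64915387e-05,
        1.15518561e+00, -2.41536640e-03]), 'qvel': array([-0.000962  , -0.00185851, -0.00159984,  0.00092912, -0.00053543,
        0.00034094]), 'joint_efforts': array([-6.62318439e-05, -6.06351900e+01, -3.42819250e+01,  8.91076354e-06,
        3.86865082e-03, -1.14495830e-05]), 'eef_pos': array([ 171.88695627, -600.48681374,  230.65432313]), 'tcp_rot': array([-3.14040296e+00,  1.22061719e-05,  2.78819980e-01]), 'contact_force': array([-0.5516245 , -0.85282153,  0.34063052]), 'wrist_torque': array([ 0.02337406, -0.04215638,  0.0161212 ]), 'grasp_force': 0.0, 'opening': 0.998865890864682}
```

View pics/scene0.png

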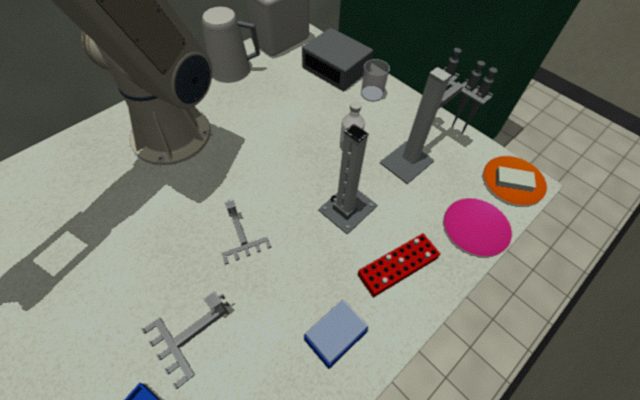

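View pics/top0.png

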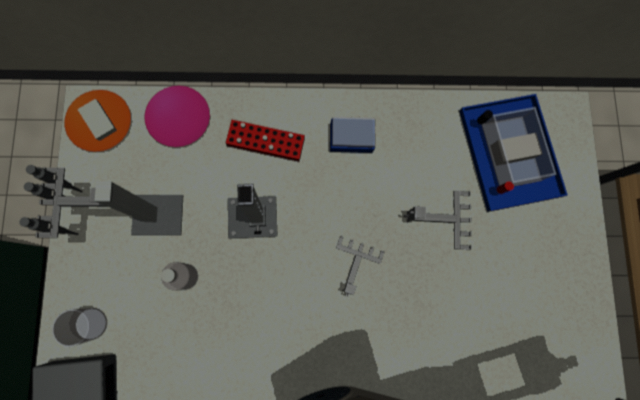

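The scene view shows the large bracket at about (190,335) with its plate at (220,305). The small look-alike is at (245,235), the bare upright at (350,175) and a loaded upright at (430,110). In the top view the bracket is at (435,217) with its hooks to the left, and the upright is at (250,210). I'll zoom in on these.

```bash
python3 - <<'E'
import cv2, numpy as np
s=cv2.imread("pics/scene0.png"); t=cv2.imread("pics/top0.png")
a=cv2.resize(s[120:240,310:390],None,fx=4.6,fy=4.6,interpolation=cv2.INTER_CUBIC)[:300*2]
b=cv2.resize(t[180:260,390:480],None,fx=3.4,fy=3.4,interpolation=cv2.INTER_CUBIC)
c=cv2.resize(t[170:245,215:290],None,fx=3.6,fy=3.6,interpolation=cv2.INTER_CUBIC)
o=np.zeros((600,700,3),np.uint8)
o[:a.shape[0],:a.shape[1]]=a; o[:b.shape[0],380:380+b.shape[1]]=b; o[300:300+c.shape[0],380:380+c.shape[1]]=c
cv2.imwrite("pics/crop1.png",cv2.convertScaleAbs(o,alpha=1.6))
E
```

```text
(no output)
```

View pics/crop1.png

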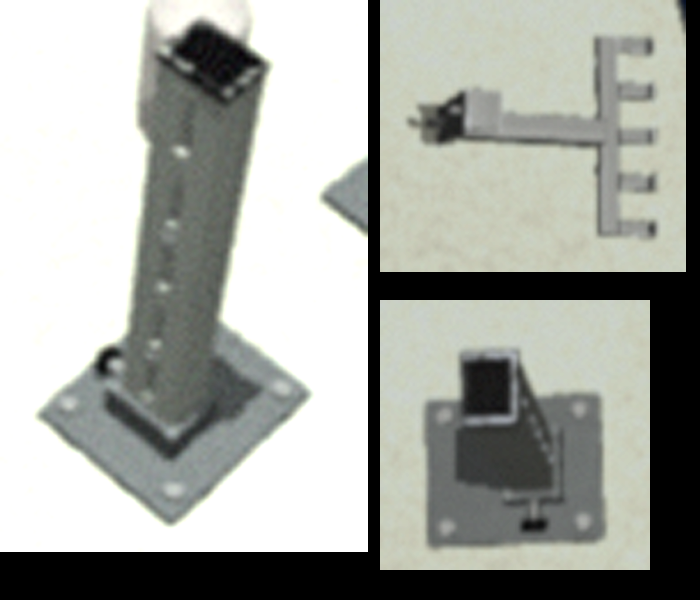

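The crop shows the slotted face looking toward world -y: slots and bolts are on the left face in the scene view and on the right side in the top view. The bracket's hooks point toward +y. Next I'll measure both from depth in the two views.

```bash
cat > h.py <<'E'
import numpy as np, cv2
from rig import camera_params
def cloud(n,p,d):
    c=camera_params(n); K=c["camera_matrix"]; T=c["world_from_camera"]
    v,u=np.mgrid[:400,:640]; r=np.stack([(u-K[0][2])/K[0][0],(v-K[1][2])/K[1][1],np.ones_like(u)],-1)*d[...,None]
    return r@np.array(T)[:3,:3].T+np.array(T)[:3,3]
def load(n,k=0):
    z=np.load(f"{n}{k}.npz"); return z["p"],z["d"],cloud(n,z["p"],z["d"])
def rect(P): # min-area rect of xy in mm
    (c,s,a)=cv2.minAreaRect(P[:,:2].astype(np.float32)); return np.round(c,1),np.round(s,1),round(a,2)
E
python3 - <<'E'
from h import *
boxes={"scene":dict(post=(120,235,315,385),br=(280,392,135,245)),"top":dict(post=(175,245,220,285),br=(180,260,392,480))}
for n in boxes:
    p,d,X=load(n); print("==",n)
    def sub(k):
        a,b,c,e=boxes[n][k]; Y=X[a:b,c:e].reshape(-1,3); return Y[d[a:b,c:e].reshape(-1)>0]
    P=sub("post"); 
    print("bench z near",np.percentile(P[:,2],[1,5]),"top z",np.percentile(P[:,2],[99,99.8]))
    T=P[P[:,2]>P[:,2].max()-12]; print("top",len(T),T[:,2].max(),rect(T))
    F=P[(P[:,2]>45)&(P[:,2]<300)]
    # face: per z band, 
    T0=T.mean(0)
    f=F[(abs(F[:,0]-T0[0])<16)&(F[:,1]<T0[1]-5)]
    for _ in range(4):
        A=np.c_[f[:,0],f[:,2],np.ones(len(f))]; k=np.linalg.lstsq(A,f[:,1],rcond=None)[0]; r=f[:,1]-A@k; f=f[abs(r)<max(2*r.std(),1)]
    print("face y=a x+b z+c",k,len(f),r.std(),"y at T0x,z150",k@[T0[0],150,1])
    g=F[abs(F[:,1]-np.c_[F[:,0],F[:,2],np.ones(len(F))]@k)<3]; print("face x range",np.percentile(g[:,0],[0.5,2,98,99.5]))
    ft=P[(P[:,2]>4)&(P[:,2]<13)]; print("foot",rect(ft),np.median(ft[:,2]))
    B=sub("br"); print("bench",np.median(B[:,2])); B=B[B[:,2]>4.5]
    print("br rect",rect(B),"zmax",np.percentile(B[:,2],[98,99.5,100]))
    fl=B[(B[:,2]>82)]; print("flange",len(fl),rect(fl),np.median(fl[:,2]))
    ar=B[(B[:,2]>18)&(B[:,2]<30)]; q=ar[:,:2]; m=np.median(q,0); print("arm",len(ar),rect(ar),np.median(ar[:,2]),cv2.fitLine(ar[:,:2].astype(np.float32),cv2.DIST_HUBER,0,.01,.01).ravel())
    co=B[(B[:,2]<16)]; print("comb",len(co),rect(co),np.median(co[:,2]))
E
```

```text
== scene
bench z near [-4.43859814 -3.1493974 ] top z [312.2309742  313.53917254]
top 286 314.9257805844559 (array([576.1, 202.1]), array([42.7, 36.1]), 4.55)
face y=a x+b z+c [ 4.54160318e-02 -1.22012672e-03  1.61322705e+02] 591 0.6415700052757765 y at T0x,z150 187.37788238189773
face x range [557.12117504 557.93183872 597.42633812 597.82942184]
foot (array([503.1, 304.8]), array([194.5, 396.9]), 41.54) 7.231945858261554
bench -0.34107052547199146
br rect (array([ 572.8, -297.8]), array([206.8, 227.5]), 56.48) zmax [90.20916061 91.03116124 92.91621385]
flange 194 (array([ 578. , -208.7]), array([38.2, 30.5]), 84.96) 88.88451976307726
arm 589 (array([ 584.9, -315. ]), array([ 46. , 251.4]), 7.49) 23.258060073598813 [ 7.6209210e-02 -9.9709183e-01  5.7876038e+02 -2.7590427e+02]
comb 810 (array([ 573. , -298.5]), array([205.2, 228.6]), 57.13) 6.22505589056982
== top
bench z near [-4.87957483 -3.15849448] top z [314.18623302 315.46069765]
top 332 316.3833776809952 (array([574.1, 203.2]), array([42.4, 32.2]), 4.21)
face y=a x+b z+c [4.55889378e-02 2.16501949e-04 1.62547808e+02] 107 0.22027635988223462 y at T0x,z150 188.736458796876
face x range [553.81792189 553.9846998  593.54864026 594.33524287]
foot (array([594.4, 219.9]), array([188.3, 173.2]), 0.45) 7.742427984564642
bench 0.24652074412097136
br rect (array([ 571.4, -279. ]), array([239.5, 218.9]), 87.04) zmax [92.12680406 93.48303707 94.71636284]
flange 146 (array([ 573.4, -206.4]), array([38.3, 28.8]), 87.06) 89.2696528434168
arm 268 (array([ 573.2, -256.9]), array([141.2,  27.7]), 88.85) 23.749463656261923 [ 3.6437908e-04 -9.9999994e-01  5.6872870e+02 -2.7774869e+02]
comb 556 (array([ 571.4, -279. ]), array([239.5, 218.9]), 87.04) 6.302017757201611
```

```bash
python3 - <<'E'
from h import *
box={"scene":(280,392,135,245),"top":(180,260,392,480)}
for n in box:
    p,d,X=load(n); a,b,c,e=box[n]; B=X[a:b,c:e].reshape(-1,3); B=B[(B[:,2]>3)&(abs(B[:,0]-575)<110)&(B[:,1]<-150)&(B[:,1]>-400)]
    A=B[(B[:,2]>20)&(B[:,2]<28)&(abs(B[:,0]-575)<25)]
    ys=np.arange(-325,-235,6); M=[]
    for y in ys:
        s=A[abs(A[:,1]-y)<4]
        if len(s)>4: M.append((y,s[:,0].min(),s[:,0].max()))
    M=np.array(M); mid=M[:,1:].mean(1); k=np.polyfit(M[:,0],mid,1); print(n,"arm x=",k,"width",np.median(M[:,2]-M[:,1]),"x@-280",np.polyval(k,-280),"edges",np.polyfit(M[:,0],M[:,1],1)[0],np.polyfit(M[:,0],M[:,2],1)[0],len(M))
    F=B[(B[:,2]>86)]; print("flange x",np.percentile(F[:,0],[1,99]),"y",np.percentile(F[:,1],[0,2,98,100]),rect(F),rect(F[F[:,1]<-198]))
    C=B[B[:,1]<-335]; print("comb y",np.percentile(C[:,1],[0,1,99]),"x",np.percentile(C[:,0],[1,99]), "z",np.median(C[:,2]))
    bar=B[(B[:,1]<-322)&(B[:,1]>-345)&(abs(B[:,0]-575)>14)]; print("bar x range",np.percentile(bar[:,0],[0,1,99,100]))
    E=[]
    for x in np.arange(505,645,8):
        s=B[(abs(B[:,0]-x)<4)&(abs(x-575)>16)&(B[:,1]<-290)]
        if len(s): E.append((x,s[:,1].max()))
    E=np.array(E); print("comb front edge",np.polyfit(E[:,0],E[:,1],1),np.round(E[:,1]))
    bk=B[(B[:,2]>10)&(B[:,2]<86)&(B[:,1]>-215)]; print("plate y",np.percentile(bk[:,1],[2,50,90,98,100]))
E
```

```text
scene arm x= [5.38065258e-02 5.89636809e+02] width 19.422150568482266 x@-280 574.5709813492024 edges 0.057758490183605224 0.04985456148507662 15
flange x [563.28964683 592.4825057 ] y [-227.91050597 -226.93354505 -200.12804564 -198.87649286] (array([ 577.6, -213.5]), array([28. , 30.9]), 86.23) (array([ 577.6, -213.5]), array([28. , 30.9]), 86.23)
comb y [-396.73138569 -383.31993364 -335.17652897] x [491.08382386 650.36921226] z 5.588726905827514
bar x range [480.32758185 492.13066446 650.45440612 683.57705095]
comb front edge [ 2.26155986e-03 -3.18949231e+02] [-326. -303. -327. -323. -328. -303. -309. -330. -307. -332. -314. -302.
 -311. -333.]
plate y [-214.04486212 -203.42254853 -191.38874228 -189.33026711 -188.87140249]
top arm x= [5.47331543e-02 5.85132145e+02] width 18.83094388610874 x@-280 569.8068620031361 edges 0.06020938139326423 0.049256927155604646 14
flange x [558.98396963 587.38874018] y [-225.76588574 -224.70711127 -197.87473546 -194.46917335] (array([ 573.2, -209.9]), array([30.6, 28.9]), 86.6) (array([ 573.3, -212.1]), array([26.8, 28.6]), 88.25)
comb y [-399.43792345 -397.09142895 -335.39745934] x [474.52884582 666.57905221] z 5.496008679336228
bar x range [479.78611875 485.12433781 661.08875105 674.7303971 ]
comb front edge [-8.26404945e-02 -2.54082985e+02] [-294. -318. -298. -290. -290. -296. -294. -299. -295. -311. -312. -301.
 -310. -310.]
plate y [-201.96823312 -197.54698165 -190.8225857  -187.28421296 -186.28407434]
```

The manual's scale: shifts go in shares of 80 cm and turns go in shares of 90 degrees. Converting my numbers, 0.4713 m is 0.5891, 0.08 m is 0.1, -1.238 rad is -0.7881.

>>> move_arm:
  motion:
    - [0,0,-0.0987,0.0738,-0.0305,0.0063,0.06]
    - [0,0,-0.1974,0.1475,-0.061,0.0125,0.06]
    - [0,0,-0.296,0.2213,-0.0915,0.025,0.06]
    - [0,0,-0.3947,0.295,-0.122,0.0375,0.06]
    - [0,0,-0.4934,0.3688,-0.1525,0.05,0.06]
    - [0,0,-0.5921,0.4425,-0.183,0.0625,0.06]
    - [0,0,-0.6907,0.5163,-0.2135,0.075,0.06]
    - [0,0,-0.7881,0.5891,-0.244,0.1,0.06]
  grip_force: 40

```text
clock: 1.1
eef_pos: [560.1, -292.5, 156.0]
tcp_rot: [3.141, 0.0, 1.522]
contact_force: [1.3, 0.2, -0.4]
opening: 0.701
grasp_force: 0.0
```

Converted, 0.1 m is 0.125, 0.08 m is 0.1.

>>> move_arm:
  motion:
    - [0,0,0,0,0,0.05,0.06]
    - [0,0,0,0,0,0.1,0.06]
    - [0,0,0,0,0,0.125,0.06]
    - [0,0,0,0,0,0.125,0.06]

```text
clock: 1.6
eef_pos: [557.4, -293.6, 54.9]
tcp_rot: [-3.139, -0.001, 1.516]
contact_force: [0.0, -0.6, 0.6]
opening: 0.703
grasp_force: 0.0
```

```bash
python3 - <<'E'
from h import *
from rig import grab_frame, sensors
s=sensors.sense(); print(s["eef_pos"],s["tcp_rot"],s["contact_force"])
o=[]
for n,(a,b,c,e) in {"scene":(260,395,130,270),"top":(150,285,380,520)}.items():
    p,d=grab_frame(n); np.savez(f"{n}1.npz",p=p,d=d); o.append(cv2.resize(p[a:b,c:e,::-1],None,fx=2.8,fy=2.8,interpolation=cv2.INTER_CUBIC))
cv2.imwrite("pics/grasp.png",cv2.convertScaleAbs(np.hstack(o),alpha=1.5))
E
```

```text
[ 557.40046065 -293.59806841   54.85518646] [-3.13903425e+00 -1.20518630e-03  1.51648465e+00] [ 0.00892305 -0.61078695  0.64628646]
```

View pics/grasp.png

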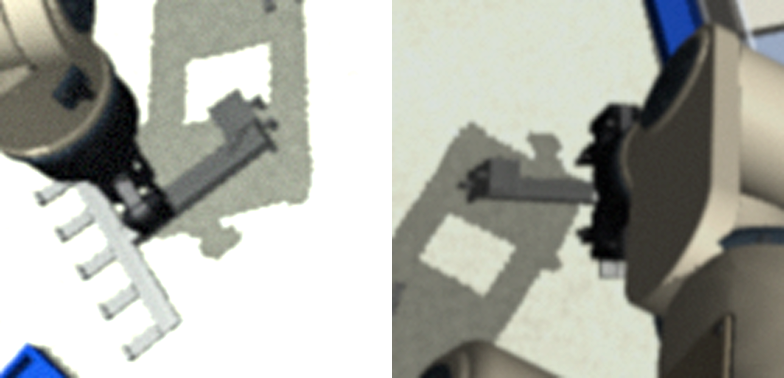

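The picture shows the gripper just short of the grip point along the bar: the TCP reads (557,-294) and the target is (571.4,-283.5). The plate, flange and comb are all clear. I'll correct that and go down.

Converted, 0.05 m is 0.0625, 0.035 m is 0.0438.

>>> move_arm:
  motion:
    - [0,0,0,0.0135,0.0168,0,0.055]
    - [0,0,0,0.0135,0.0168,0.0188,0.055]
    - [0,0,0,0.0135,0.0168,0.0438,0.055]
    - [0,0,0,0.0135,0.0168,0.0625,0.055]
    - [0,0,0,0.0135,0.0168,0.0625,0.055]

```text
clock: 2.33
eef_pos: [570.8, -283.3, 3.9]
tcp_rot: [-3.138, -0.001, 1.517]
contact_force: [0.1, -0.2, -0.6]
opening: 0.647
grasp_force: 0.0
```

>>> move_arm:
  motion:
    - [0,0,0,0,0,0,0.015]
    - [0,0,0,0,0,0,0.015]
    - [0,0,0,0,0,0,0.015]
    - [0,0,0,0,0,0,0.015]
    - [0,0,0,0,0,0,0.015]
  grip_force: 60

```text
clock: 2.95
eef_pos: [572.8, -284.2, 6.9]
tcp_rot: [3.14, 0.001, 1.517]
contact_force: [-0.2, -0.5, 5.8]
opening: 0.221
grasp_force: 60.3
```

Converted, -0.208 m is -0.26, -0.17 m is -0.2125.

>>> move_arm:
  motion:
    - [0,0,0,0,0,-0.0063,0.015]
    - [0,0,0,0,0,-0.025,0.015]
    - [0,0,0,0,0,-0.0625,0.015]
    - [0,0,0,0,0,-0.1125,0.015]
    - [0,0,0,0,0,-0.1625,0.015]
    - [0,0,0,0,0,-0.2125,0.015]
    - [0,0,0,0,0,-0.26,0.015]
    - [0,0,0,0,0,-0.26,0.015]

```text
clock: 3.95
eef_pos: [574.0, -284.7, 218.4]
tcp_rot: [3.136, 0.003, 1.517]
contact_force: [-0.3, -0.6, -1.8]
opening: 0.217
grasp_force: 59.4
```

Converted, 0.328 m is 0.41, 0.295 m is 0.3688, -0.1 rad is -0.0637.

>>> move_arm:
  motion:
    - [0,0,-0.0064,0.0375,-0.0013,0,0.015]
    - [0,0,-0.0191,0.1,-0.0025,0,0.015]
    - [0,0,-0.0286,0.1688,-0.005,0,0.015]
    - [0,0,-0.0382,0.2375,-0.0075,0,0.015]
    - [0,0,-0.0509,0.3063,-0.01,0,0.015]
    - [0,0,-0.0637,0.3688,-0.0113,0,0.015]
    - [0,0,-0.0637,0.41,-0.0118,0,0.015]
    - [0,0,-0.0637,0.41,-0.0118,0,0.015]

```text
clock: 4.95
eef_pos: [579.8, 46.3, 213.2]
tcp_rot: [-3.14, -0.0, 1.62]
contact_force: [0.2, -0.8, -1.8]
opening: 0.218
grasp_force: 59.2
```

>>> move_arm:
  motion:
    - [0,0,0,0,0,0,0.015]
    - [0,0,0,0,0,0,0.015]

```text
clock: 5.2
eef_pos: [580.4, 43.1, 213.8]
tcp_rot: [-3.141, 0.0, 1.616]
contact_force: [-0.3, -0.9, -2.1]
opening: 0.214
grasp_force: 59.2
```

```bash
python3 - <<'E'
from h import *
from rig import grab_frame, sensors
s=sensors.sense(); print(s["eef_pos"],s["tcp_rot"],s["contact_force"])
o=[]
for n,(a,b,c,e) in {"scene":(110,260,220,400),"top":(120,270,200,380)}.items():
    p,d=grab_frame(n); np.savez(f"{n}2.npz",p=p,d=d); o.append(cv2.resize(p[a:b,c:e,::-1],None,fx=2.2,fy=2.2,interpolation=cv2.INTER_CUBIC))
cv2.imwrite("pics/pre.png",cv2.convertScaleAbs(np.hstack(o),alpha=1.5))
E
```

```text
[580.40002954  43.11097962 213.8022664 ] [-3.14100934e+00  2.34181014e-04  1.61562723e+00] [-0.33735134 -0.8568179  -2.06931927]
```

View pics/pre.png

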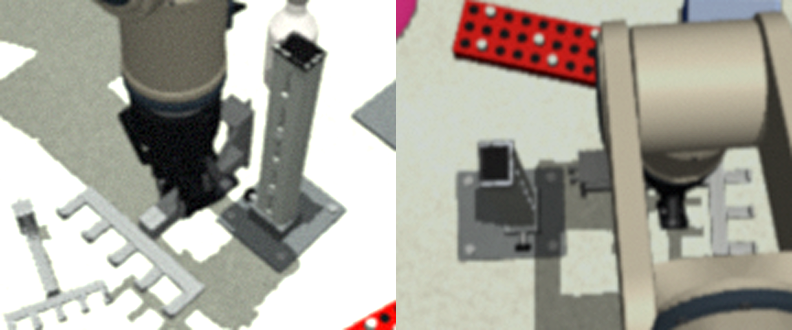

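The bracket is held level with its hooks facing the slotted face. The flange shows at about (329,160) in the scene view and (290,195) in the top view. I'll measure it relative to the post in each view.

```bash
cat > m.py <<'E'
from h import *
import sys
k=int(sys.argv[1])
for n in ("scene","top"):
    p,d,X=load(n,k); X=X.reshape(-1,3); P=X[(d.reshape(-1)>0)&(X[:,2]>50)&(X[:,2]<330)&(abs(X[:,0]-576)<60)]
    T=P[(P[:,2]>303)&(P[:,1]>183)&(P[:,1]<230)&(abs(P[:,0]-576)<30)]
    f=P[(P[:,2]>60)&(P[:,2]<300)&(abs(P[:,1]-188)<6)&(abs(P[:,0]-576)<15)]
    for _ in range(5):
        A=np.c_[f[:,0]-576,f[:,2],np.ones(len(f))]; q=np.linalg.lstsq(A,f[:,1],rcond=None)[0]; r=f[:,1]-A@q; f=f[abs(r)<1]
    g=P[(abs(P[:,1]-(q[0]*(P[:,0]-576)+q[1]*P[:,2]+q[2]))<3)&(P[:,2]>40)&(P[:,2]<300)]
    print(n,"post top z",np.percentile(T[:,2],[50,90,98]),"face slope",q[:2],"y",q[2],"x",np.percentile(g[:,0],[1,99]),np.percentile(g[:,0],[1,99]).mean(),len(f))
    F=P[(P[:,1]<183)&(P[:,1]>95)&(abs(P[:,0]-578)<35)]
    zt=np.percentile(F[F[:,2]<306][:,2],99); F=F[(abs(F[:,2]-zt)<5)&(F[:,1]>float(sys.argv[2]))]
    print("  flange",len(F),"z",np.percentile(F[:,2],[10,50,90]),rect(F),"y",np.percentile(F[:,1],[1,99]),"x",np.percentile(F[:,0],[1,99]))
    A=np.c_[F[:,:2]-F[:,:2].mean(0),np.ones(len(F))]; print("  tilt dz/dx,dz/dy",np.linalg.lstsq(A,F[:,2],rcond=None)[0])
E
python3 m.py 2 95
```

```text
scene post top z [311.46800268 312.87824128 313.71169401] face slope [ 0.05562953 -0.00049094] y 187.41894248749995 x [557.43812733 597.41169252] 577.4249099277797 473
  flange 151 z [294.25789941 295.7178433  297.24438526] (array([578. , 115.3]), array([29.6, 31.6]), 4.99) y [100.20234252 128.14004819] x [563.09534402 593.18491803]
  tilt dz/dx,dz/dy [-1.40880758e-02 -7.20425520e-03  2.95735871e+02]
top post top z [312.39695303 314.25703305 315.74591189] face slope [0.04867032 0.00056349] y 188.73819698651295 x [554.20602857 594.09228274] 574.1491556531585 88
  flange 163 z [295.64485853 297.13204336 298.71043834] (array([575. , 115.1]), array([27.9, 26.7]), 0.2) y [101.74335075 128.4568489 ] x [561.13552564 588.80996383]
  tilt dz/dx,dz/dy [6.50363746e-03 9.41381747e-03 2.97166137e+02]
```

Converted, 0.042 m is 0.0525, 0.038 m is 0.0475.

>>> move_arm:
  motion:
    - [0,0,0,0.015,0.0035,0,0.015]
    - [0,0,0,0.0338,0.0035,0,0.015]
    - [0,0,0,0.0475,0.0035,0,0.015]
    - [0,0,0,0.0525,0.0035,0,0.015]
    - [0,0,0,0.0525,0.0035,0,0.015]
    - [0,0,0,0.0525,0.0035,0,0.015]

```text
clock: 6.05
eef_pos: [581.5, 86.1, 214.1]
tcp_rot: [-3.142, 0.0, 1.617]
contact_force: [-0.2, 0.4, -1.7]
opening: 0.219
grasp_force: 59.3
```

```bash
python3 - <<'E'
from h import *
from rig import grab_frame, sensors
s=sensors.sense(); print(s["eef_pos"],s["tcp_rot"],s["contact_force"])
o=[]
for n,(a,b,c,e) in {"scene":(115,195,310,380),"top":(160,240,225,295)}.items():
    p,d=grab_frame(n); np.savez(f"{n}3.npz",p=p,d=d); o.append(cv2.resize(p[a:b,c:e,::-1],None,fx=5.6,fy=5.6,interpolation=cv2.INTER_CUBIC))
cv2.imwrite("pics/near.png",cv2.convertScaleAbs(np.hstack(o),alpha=1.6))
E
python3 m.py 3 140
```

```text
[581.47818663  86.0846869  214.08954443] [-3.14156037e+00  1.48780193e-04  1.61680787e+00] [-0.24539063  0.44700781 -1.69714289]
scene post top z [311.46550641 313.06576063 313.67206884] face slope [ 0.03956096 -0.00056509] y 187.4911533370882 x [557.93509742 597.55046872] 577.7427830665138 297
  flange 128 z [294.91965647 296.35555614 297.6163081 ] (array([580.3, 159. ]), array([28.2, 37.8]), 10.02) y [142.3006392 174.1565538] x [564.83579329 594.3249011 ]
  tilt dz/dx,dz/dy [-3.57010033e-03 -2.20436322e-02  2.96300723e+02]
top post top z [312.53435666 314.31521184 315.51186781] face slope [0.04363222 0.00037296] y 188.81491151000594 x [554.01685054 593.53356982] 573.7752101809187 89
  flange 87 z [294.90372075 296.88212396 298.77733234] (array([575.6, 165.2]), array([30.4, 12.5]), 1.43) y [158.69835245 171.49776909] x [560.90959899 590.46837463]
  tilt dz/dx,dz/dy [-2.11475547e-02  1.24026386e-03  2.96892178e+02]
```

View pics/near.png

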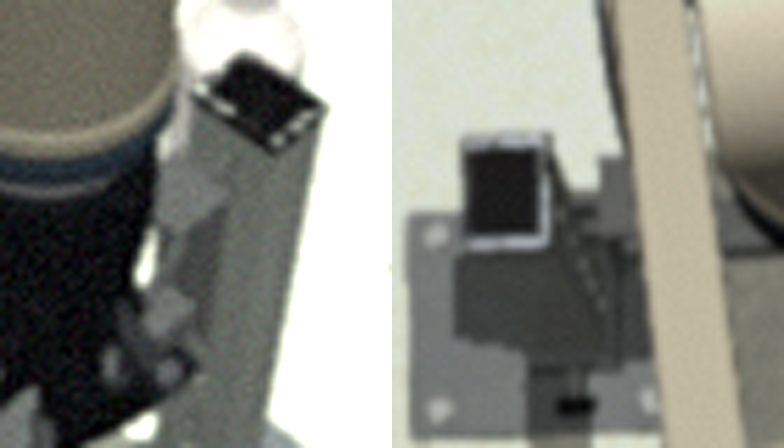

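The flange, shown at (340,150) in the scene view, is about 0.5 mm too far toward +x. The noses are about 5 mm from the face. I'll trim sideways and feel forward.

Converted, 0.007 m is 0.0088, -0.0005 m is -0.0006.

>>> move_arm:
  motion:
    - [0,0,0,0.0025,-0.0006,0,0.015]
    - [0,0,0,0.005,-0.0006,0,0.015]
    - [0,0,0,0.0063,-0.0006,0,0.015]
    - [0,0,0,0.0075,-0.0006,0,0.015]
    - [0,0,0,0.0088,-0.0006,0,0.015]
    - [0,0,0,0.0088,-0.0006,0,0.015]

```text
clock: 6.9
eef_pos: [580.7, 93.3, 214.1]
tcp_rot: [-3.142, 0.0, 1.617]
contact_force: [0.5, -0.3, -2.0]
opening: 0.215
grasp_force: 59.3
```

Converted, 0.003 m is 0.0038, 0.002 m is 0.0025.

>>> move_arm:
  motion:
    - [0,0,0,0.0013,0,0,0.015]
    - [0,0,0,0.0025,0,0,0.015]
    - [0,0,0,0.0038,0,0,0.015]
    - [0,0,0,0.0038,0,0,0.015]

```text
clock: 7.4
eef_pos: [580.6, 96.3, 214.1]
tcp_rot: [3.142, -0.0, 1.617]
contact_force: [0.0, 0.5, -1.9]
opening: 0.218
grasp_force: 59.3
```

Converted, 0.003 m is 0.0038, 0.002 m is 0.0025.

>>> move_arm:
  motion:
    - [0,0,0,0.0013,0,0,0.015]
    - [0,0,0,0.0025,0,0,0.015]
    - [0,0,0,0.0038,0,0,0.015]
    - [0,0,0,0.0038,0,0,0.015]

```text
clock: 7.9
eef_pos: [580.4, 99.3, 214.1]
tcp_rot: [3.142, 0.0, 1.617]
contact_force: [-0.1, 0.5, -1.3]
opening: 0.218
grasp_force: 59.3
```

Converted, 0.002 m is 0.0025, 0.0014 m is 0.0018.

>>> move_arm:
  motion:
    - [0,0,0,0.0009,0,0,0.015]
    - [0,0,0,0.0018,0,0,0.015]
    - [0,0,0,0.0025,0,0,0.015]
    - [0,0,0,0.0025,0,0,0.015]

```text
clock: 8.4
eef_pos: [580.3, 101.2, 214.1]
tcp_rot: [3.142, -0.0, 1.617]
contact_force: [-0.4, -0.9, -2.1]
opening: 0.221
grasp_force: 59.3
```

Inserted without any touch so far; about 1–2 mm to the face.

Converted, 0.0015 m is 0.0019, 0.001 m is 0.0013.

>>> move_arm:
  motion:
    - [0,0,0,0.0006,0,0,0.015]
    - [0,0,0,0.0013,0,0,0.015]
    - [0,0,0,0.0019,0,0,0.015]
    - [0,0,0,0.0019,0,0,0.015]

```text
clock: 8.9
eef_pos: [580.2, 102.6, 214.1]
tcp_rot: [-3.142, 0.0, 1.617]
contact_force: [-0.6, -1.9, -1.9]
opening: 0.22
grasp_force: 59.3
```

Converted, 0.0006 m is 0.0008, 0.0003 m is 0.0004.

>>> move_arm:
  motion:
    - [0,0,0,0.0004,0,0,0.015]
    - [0,0,0,0.0008,0,0,0.015]
    - [0,0,0,0.0008,0,0,0.015]

```text
clock: 9.28
eef_pos: [580.2, 102.6, 214.1]
tcp_rot: [-3.142, 0.001, 1.617]
contact_force: [0.0, -4.9, -2.5]
opening: 0.216
grasp_force: 59.3
```

Plate meets the face (-4.9 N), as predicted. I'll back off 0.7 mm and lower.

Converted, 0.008 m is 0.01, 0.006 m is 0.0075.

>>> move_arm:
  motion:
    - [0,0,0,-0.0009,0,0,0.015]
    - [0,0,0,-0.0009,0,0.0025,0.015]
    - [0,0,0,-0.0009,0,0.005,0.015]
    - [0,0,0,-0.0009,0,0.0075,0.015]
    - [0,0,0,-0.0009,0,0.01,0.015]
    - [0,0,0,-0.0009,0,0.01,0.015]

```text
clock: 10.02
eef_pos: [580.2, 102.6, 205.8]
tcp_rot: [-3.141, -0.0, 1.617]
contact_force: [0.4, -2.6, -2.2]
opening: 0.216
grasp_force: 59.4
```

Converted, 0.002 m is 0.0025, 0.0014 m is 0.0018.

>>> move_arm:
  motion:
    - [0,0,0,0,0,0.0009,0.015]
    - [0,0,0,0,0,0.0018,0.015]
    - [0,0,0,0,0,0.0025,0.015]
    - [0,0,0,0,0,0.0025,0.015]

```text
clock: 10.52
eef_pos: [580.3, 102.6, 204.1]
tcp_rot: [3.142, -0.0, 1.617]
contact_force: [1.1, -2.2, 0.2]
opening: 0.218
grasp_force: 59.5
```

Converted, 0.001 m is 0.0013, 0.0005 m is 0.0006.

>>> move_arm:
  motion:
    - [0,0,0,0,0,0.0006,0.015]
    - [0,0,0,0,0,0.0013,0.015]
    - [0,0,0,0,0,0.0013,0.015]

```text
clock: 10.9
eef_pos: [580.3, 102.6, 203.1]
tcp_rot: [3.142, 0.0, 1.617]
contact_force: [0.5, -2.3, -0.2]
opening: 0.22
grasp_force: 59.5
```

Converted, 0.001 m is 0.0013, 0.0005 m is 0.0006.

>>> move_arm:
  motion:
    - [0,0,0,0,0,0.0006,0.015]
    - [0,0,0,0,0,0.0013,0.015]
    - [0,0,0,0,0,0.0013,0.015]

```text
clock: 11.28
eef_pos: [580.2, 102.6, 202.0]
tcp_rot: [-3.142, -0.0, 1.617]
contact_force: [0.5, -2.9, -0.3]
opening: 0.217
grasp_force: 59.5
```

```bash
python3 - <<'E'
from h import *
from rig import grab_frame, sensors
s=sensors.sense(); print(s["eef_pos"],s["contact_force"],s["wrist_torque"])
for n in ("scene","top"):
    p,d=grab_frame(n); np.savez(f"{n}4.npz",p=p,d=d)
E
python3 m.py 4 150
```

```text
[580.24067843 102.62849422 202.01275513] [ 0.53615903 -2.92444791 -0.29055532] [-0.40768115 -0.06906319  0.00788794]
scene post top z [311.57094004 312.91116707 313.45349243] face slope [-0.00095204 -0.01250267] y 188.5999788972682 x [558.00080474 597.59573299] 577.7982688645976 116
  flange 92 z [282.90776529 284.61602472 285.72864377] (array([578.9, 170.8]), array([28.5, 23.8]), 1.0) y [159.67843859 182.62206738] x [566.50244102 593.02414509]
  tilt dz/dx,dz/dy [-1.87276255e-02 -4.48297584e-03  2.84405035e+02]
top post top z [312.56535414 314.43341653 315.65983026] face slope [ 0.02022096 -0.08609993] y 211.12063894768391 x [553.31298648 592.36495538] 572.8389709287101 11
  flange 5 z [284.49064296 285.87928165 288.38133428] (array([565. , 182.2]), array([8.9, 0.3]), 2.06) y [181.85628458 182.28894821] x [560.67262895 569.38042327]
  tilt dz/dx,dz/dy [ 2.37241845e-01 -1.22298355e+01  2.86324242e+02]
```

>>> move_arm:
  motion:
    - [0,0,0,0,0,0.0006,0.015]
    - [0,0,0,0,0,0.0013,0.015]
    - [0,0,0,0,0,0.0013,0.015]

```text
clock: 11.75
eef_pos: [580.2, 102.6, 201.1]
tcp_rot: [-3.142, -0.0, 1.617]
contact_force: [1.7, -3.2, -0.3]
opening: 0.216
grasp_force: 59.5
```

Converted, 0.001 m is 0.0013, 0.0005 m is 0.0006.

>>> move_arm:
  motion:
    - [0,0,0,-0.0005,0,0.0006,0.015]
    - [0,0,0,-0.0005,0,0.0013,0.015]
    - [0,0,0,-0.0005,0,0.0013,0.015]

```text
clock: 12.12
eef_pos: [580.2, 102.4, 200.0]
tcp_rot: [-3.141, -0.0, 1.617]
contact_force: [-0.0, -0.8, -1.6]
opening: 0.217
grasp_force: 59.4
```

Converted, 0.001 m is 0.0013, 0.0005 m is 0.0006.

>>> move_arm:
  motion:
    - [0,0,0,0,0,0.0006,0.015]
    - [0,0,0,0,0,0.0013,0.015]
    - [0,0,0,0,0,0.0013,0.015]

```text
clock: 12.5
eef_pos: [580.4, 102.2, 199.2]
tcp_rot: [3.141, 0.0, 1.617]
contact_force: [0.5, -1.1, 0.1]
opening: 0.218
grasp_force: 59.5
```

Converted, 0.0005 m is 0.0006.

>>> move_arm:
  motion:
    - [0,0,0,0,0,0.0006,0.015]
    - [0,0,0,0,0,0.0006,0.015]

```text
clock: 12.75
eef_pos: [580.4, 102.1, 198.8]
tcp_rot: [3.141, 0.0, 1.617]
contact_force: [-0.1, -1.8, 1.9]
opening: 0.217
grasp_force: 59.6
```

Resting on the bolt with a net of about 4 N. I'll let go and rise straight up.

>>> move_arm:
  motion:
    - [0,0,0,0,0,-0.0006,0.03]
    - [0,0,0,0,0,-0.0006,0.045]
    - [0,0,0,0,0,-0.0006,0.045]
    - [0,0,0,0,0,-0.0006,0.045]

```text
clock: 13.25
eef_pos: [580.3, 102.3, 199.1]
tcp_rot: [-3.142, -0.0, 1.617]
contact_force: [-0.5, -0.5, -0.8]
opening: 0.526
grasp_force: 0.0
```

>>> move_arm:
  motion:
    - [0,0,0,0,0,-0.0063,0.045]
    - [0,0,0,0,0,-0.025,0.045]
    - [0,0,0,0,0,-0.0625,0.045]
    - [0,0,0,0,0,-0.1063,0.045]
    - [0,0,0,0,0,-0.15,0.03]
    - [0,0,0,0,0,-0.175,0]
    - [0,0,0,0,0,-0.175,0]
    - [0,0,0,0,0,-0.175,0]

```text
clock: 14.25
eef_pos: [579.9, 102.1, 338.6]
tcp_rot: [-3.141, 0.0, 1.617]
contact_force: [0.6, 0.4, 0.1]
opening: 0.002
grasp_force: 0.0
```

```bash
python3 - <<'E'
from h import *
from rig import grab_frame, sensors
s=sensors.sense(); print(s["eef_pos"],s["tcp_rot"],s["contact_force"],s["opening"])
o=[]
for n,(a,b,c,e) in {"scene":(110,240,260,390),"top":(140,270,220,350)}.items():
    p,d=grab_frame(n); np.savez(f"{n}5.npz",p=p,d=d); o.append(cv2.resize(p[a:b,c:e,::-1],None,fx=3,fy=3,interpolation=cv2.INTER_CUBIC))
cv2.imwrite("pics/rel.png",cv2.convertScaleAbs(np.hstack(o),alpha=1.6))
E
python3 m.py 5 150
```

```text
[579.85954366 102.12191812 338.59107614] [-3.14092244e+00  1.21671950e-04  1.61679359e+00] [0.61444123 0.35307027 0.09188044] 0.0015893957485032984
scene post top z [311.52296584 312.73409876 313.44340051] face slope [ 0.02101806 -0.00562931] y 187.74666363050875 x [557.98455992 597.62453027] 577.8045450919383 154
  flange 150 z [279.30768237 280.88977175 282.16648812] (array([578.4, 169.8]), array([30.1, 26.6]), 1.42) y [156.50932128 182.7241438 ] x [563.65480892 592.98980681]
  tilt dz/dx,dz/dy [6.59338743e-03 4.25101470e-02 2.80831285e+02]Traceback (most recent call last):
  File "m.py", line 11, in <module>
    print(n,"post top z",np.percentile(T[:,2],[50,90,98]),"face slope",q[:2],"y",q[2],"x",np.percentile(g[:,0],[1,99]),np.percentile(g[:,0],[1,99]).mean(),len(f))
                                                                                          ~~~~~~~~~~~~~^^^^^^^^^^^^^^^
    return _quantile_unchecked(
        a, q, axis, out, overwrite_input, method, keepdims, weights)
    return _ureduce(a,
                    func=_quantile_ureduce_func,
    ...<5 lines>...
                    overwrite_input=overwrite_input,
                    method=method)
    r = func(a, **kwargs)
    result = _quantile(arr,
                       quantiles=q,
    ...<2 lines>...
                       out=out,
                       weights=wgt)
    slices_having_nans = np.isnan(arr[-1, ...])
                                  ~~~^^^^^^^^^
IndexError: index -1 is out of bounds for axis 0 with size 0
```

View pics/rel.png

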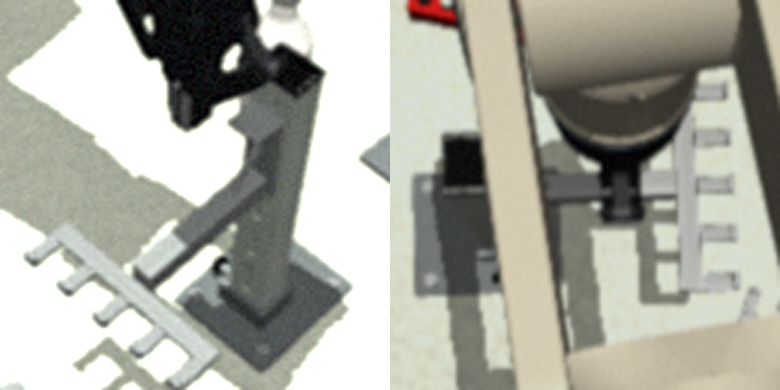

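The bracket hangs in the slots resting on the bolt. Its flange is at about (345,152) in the scene view, roughly 8 mm above home. Next I move the shut fingers above the flange and press.

>>> move_arm:
  motion:
    - [0,0,0,0.025,0,0,0]
    - [0,0,0,0.0563,0,0,0]
    - [0,0,0,0.075,0,0,0]
    - [0,0,0,0.0838,0,0,0]
    - [0,0,0,0.0838,0,0,0]
    - [0,0,0,0.0838,0,0.025,0]
    - [0,0,0,0.0838,0,0.05,0]
    - [0,0,0,0.0838,0,0.0563,0]

```text
clock: 15.35
eef_pos: [576.6, 168.3, 292.9]
tcp_rot: [-3.14, 0.001, 1.616]
contact_force: [0.3, -0.8, -0.8]
opening: -0.003
grasp_force: 0.0
```

Converted, 0.006 m is 0.0075, 0.004 m is 0.005.

>>> move_arm:
  motion:
    - [0,0,0,0,0,0.0025,0]
    - [0,0,0,0,0,0.005,0]
    - [0,0,0,0,0,0.0075,0]
    - [0,0,0,0,0,0.0075,0]

```text
clock: 15.85
eef_pos: [577.2, 169.1, 288.3]
tcp_rot: [3.141, -0.0, 1.617]
contact_force: [-0.4, -0.2, 0.1]
opening: -0.003
grasp_force: 0.0
```

Converted, 0.0045 m is 0.0056, 0.003 m is 0.0038.

>>> move_arm:
  motion:
    - [0,0,0,0.0025,0,0.0013,0]
    - [0,0,0,0.0025,0,0.0025,0]
    - [0,0,0,0.0025,0,0.0038,0]
    - [0,0,0,0.0025,0,0.005,0]
    - [0,0,0,0.0025,0,0.0056,0]
    - [0,0,0,0.0025,0,0.0056,0]

```text
clock: 16.6
eef_pos: [577.1, 171.1, 283.6]
tcp_rot: [-3.142, -0.0, 1.617]
contact_force: [0.1, 0.4, 0.2]
opening: 0.003
grasp_force: 0.0
```

Converted, 0.001 m is 0.0013, 0.0005 m is 0.0006.

>>> move_arm:
  motion:
    - [0,0,0,0,0,0.0006,0]
    - [0,0,0,0,0,0.0013,0]
    - [0,0,0,0,0,0.0013,0]

```text
clock: 16.98
eef_pos: [577.1, 171.1, 282.6]
tcp_rot: [-3.142, -0.0, 1.617]
contact_force: [0.9, 0.3, -0.1]
opening: 0.0
grasp_force: 0.0
```

Converted, 0.001 m is 0.0013, 0.0005 m is 0.0006.

>>> move_arm:
  motion:
    - [0,0,0,0,0,0.0006,0]
    - [0,0,0,0,0,0.0013,0]
    - [0,0,0,0,0,0.0013,0]

```text
clock: 17.35
eef_pos: [577.3, 171.1, 282.0]
tcp_rot: [3.141, -0.0, 1.617]
contact_force: [0.1, -0.8, 3.9]
opening: 0.001
grasp_force: 1.7
```

>>> move_arm:
  motion:
    - [0,0,0,0,0,0.0006,0]
    - [0,0,0,0,0,0.0013,0]
    - [0,0,0,0,0,0.0013,0]

```text
clock: 17.73
eef_pos: [577.5, 171.2, 281.2]
tcp_rot: [3.14, -0.0, 1.617]
contact_force: [0.1, -1.1, 6.1]
opening: -0.002
grasp_force: 2.7
```

Converted, 0.001 m is 0.0013, 0.0005 m is 0.0006.

>>> move_arm:
  motion:
    - [0,0,0,0,0,0.0006,0]
    - [0,0,0,0,0,0.0013,0]
    - [0,0,0,0,0,0.0013,0]

```text
clock: 18.1
eef_pos: [577.6, 171.3, 280.3]
tcp_rot: [3.14, -0.0, 1.617]
contact_force: [0.9, 0.0, 6.2]
opening: -0.002
grasp_force: 3.0
```

Converted, 0.001 m is 0.0013, 0.0005 m is 0.0006.

>>> move_arm:
  motion:
    - [0,0,0,0,0,0.0006,0]
    - [0,0,0,0,0,0.0013,0]
    - [0,0,0,0,0,0.0013,0]

```text
clock: 18.48
eef_pos: [577.7, 171.4, 279.5]
tcp_rot: [3.14, -0.001, 1.617]
contact_force: [0.2, -0.4, 7.4]
opening: 0.002
grasp_force: 3.5
```

Converted, 0.0015 m is 0.0019, 0.001 m is 0.0013.

>>> move_arm:
  motion:
    - [0,0,0,0,0,0.0006,0]
    - [0,0,0,0,0,0.0013,0]
    - [0,0,0,0,0,0.0019,0]
    - [0,0,0,0,0,0.0019,0]

```text
clock: 18.98
eef_pos: [577.1, 171.3, 277.0]
tcp_rot: [-3.141, -0.0, 1.617]
contact_force: [0.8, 1.3, 2.1]
opening: -0.002
grasp_force: 1.1
```

>>> move_arm:
  motion:
    - [0,0,0,0,0,0.0006,0]
    - [0,0,0,0,0,0.0013,0]
    - [0,0,0,0,0,0.0019,0]
    - [0,0,0,0,0,0.0019,0]

```text
clock: 19.48
eef_pos: [577.0, 171.2, 275.5]
tcp_rot: [-3.141, -0.0, 1.617]
contact_force: [-0.2, 0.8, 2.2]
opening: -0.003
grasp_force: 1.2
```

It rode over the bolt. I'll keep following it down to home.

Converted, 0.001 m is 0.0013, 0.0005 m is 0.0006.

>>> move_arm:
  motion:
    - [0,0,0,0,0,0.0006,0]
    - [0,0,0,0,0,0.0013,0]
    - [0,0,0,0,0,0.0013,0]

```text
clock: 19.85
eef_pos: [576.8, 170.9, 274.1]
tcp_rot: [-3.141, 0.001, 1.617]
contact_force: [-0.8, -0.3, -0.2]
opening: 0.001
grasp_force: 0.0
```

Converted, 0.001 m is 0.0013, 0.0005 m is 0.0006.

>>> move_arm:
  motion:
    - [0,0,0,0,0,0.0006,0]
    - [0,0,0,0,0,0.0013,0]
    - [0,0,0,0,0,0.0013,0]

```text
clock: 20.23
eef_pos: [577.0, 171.1, 273.5]
tcp_rot: [-3.141, 0.0, 1.617]
contact_force: [0.5, -0.5, -0.3]
opening: 0.004
grasp_force: 0.0
```

Converted, 0.001 m is 0.0013, 0.0005 m is 0.0006.

>>> move_arm:
  motion:
    - [0,0,0,0,0,0.0006,0]
    - [0,0,0,0,0,0.0013,0]
    - [0,0,0,0,0,0.0013,0]

```text
clock: 20.6
eef_pos: [577.1, 171.1, 272.5]
tcp_rot: [-3.142, 0.0, 1.617]
contact_force: [0.3, 0.4, -0.2]
opening: -0.003
grasp_force: 0.0
```

Converted, 0.001 m is 0.0013, 0.0005 m is 0.0006.

>>> move_arm:
  motion:
    - [0,0,0,0,0,0.0006,0]
    - [0,0,0,0,0,0.0013,0]
    - [0,0,0,0,0,0.0013,0]

```text
clock: 20.98
eef_pos: [577.3, 171.2, 272.3]
tcp_rot: [3.141, -0.0, 1.617]
contact_force: [-2.0, -0.1, 5.8]
opening: -0.0
grasp_force: 2.7
```

Converted, 0.001 m is 0.0013, 0.0005 m is 0.0006.

>>> move_arm:
  motion:
    - [0,0,0,0,0,0.0006,0]
    - [0,0,0,0,0,0.0013,0]
    - [0,0,0,0,0,0.0013,0]

```text
clock: 21.35
eef_pos: [577.5, 171.2, 272.1]
tcp_rot: [3.14, -0.0, 1.617]
contact_force: [-3.4, -1.7, 10.5]
opening: 0.002
grasp_force: 5.4
```

Converted, 0.001 m is 0.0013, 0.0005 m is 0.0006.

>>> move_arm:
  motion:
    - [0,0,0,0,0,0.0006,0]
    - [0,0,0,0,0,0.0013,0]
    - [0,0,0,0,0,0.0013,0]

```text
clock: 21.72
eef_pos: [577.6, 171.2, 271.9]
tcp_rot: [3.139, -0.0, 1.617]
contact_force: [-3.8, -2.9, 16.2]
opening: 0.002
grasp_force: 8.0
```

Rigid stop at 16 N, 10 mm below where it rested on the bolt. I'll retreat and check.

Converted, -0.22 m is -0.275, -0.18 m is -0.225.

>>> move_arm:
  motion:
    - [0,0,0,0,0,-0.0038,0]
    - [0,0,0,0,0,-0.025,0]
    - [0,0,0,0,0,-0.0625,0]
    - [0,0,0,-0.0375,0,-0.1,0]
    - [0,0,0,-0.1,0,-0.125,0]
    - [0,0,0,-0.1625,0,-0.1375,0]
    - [0,0,0,-0.225,0,-0.1375,0]
    - [0,0,0,-0.275,0,-0.1375,0]

```text
clock: 22.72
eef_pos: [587.3, -50.5, 380.8]
tcp_rot: [3.14, 0.0, 1.616]
contact_force: [0.7, -0.0, -0.3]
opening: -0.003
grasp_force: 0.0
```

Converted, -0.15 m is -0.1875, -0.1 m is -0.125.

>>> move_arm:
  motion:
    - [0,0,0,-0.0625,0,0,0]
    - [0,0,0,-0.125,0,0,0]
    - [0,0,0,-0.1875,0,0,0]
    - [0,0,0,-0.1875,0,0,0]

```text
clock: 23.22
eef_pos: [593.9, -201.6, 380.0]
tcp_rot: [-3.142, 0.001, 1.613]
contact_force: [-0.3, -0.7, -0.6]
opening: 0.001
grasp_force: 0.0
```

```bash
python3 - <<'E'
from h import *
from rig import grab_frame, sensors
s=sensors.sense(); print(s["eef_pos"],s["contact_force"],s["clock"])
o=[]
for n,(a,b,c,e) in {"scene":(110,240,260,390),"top":(140,270,220,350)}.items():
    p,d=grab_frame(n); np.savez(f"{n}6.npz",p=p,d=d); o.append(cv2.resize(p[a:b,c:e,::-1],None,fx=3,fy=3,interpolation=cv2.INTER_CUBIC))
cv2.imwrite("pics/end.png",cv2.convertScaleAbs(np.hstack(o),alpha=1.6))
E
python3 m.py 6 150
```

```text
[ 593.93156513 -201.59833222  379.95867074] [-0.31454926 -0.71729283 -0.59729081] 23.225
scene post top z [311.47869474 312.95203205 313.5394641 ] face slope [ 0.00515719 -0.00489268] y 187.79680472617684 x [557.30251136 597.28604026] 577.2942758100144 152
  flange 145 z [269.61782927 271.21463569 272.38948473] (array([578.4, 169.7]), array([29.4, 26.2]), 1.11) y [156.84208595 182.60467924] x [563.82450686 592.93203364]
  tilt dz/dx,dz/dy [-1.32316356e-02  4.47039347e-02  2.71048989e+02]
top post top z [312.44277693 314.41810293 315.2440929 ] face slope [ 0.02876706 -0.01575758] y 189.9484594321304 x [553.9573108  589.13663448] 571.5469726418278 9
  flange 140 z [270.42442755 271.96901873 274.28601566] (array([575.3, 171.7]), array([28.7, 22.7]), 0.34) y [160.33422209 181.6841364 ] x [561.07331694 589.37494871]
  tilt dz/dx,dz/dy [-1.02214446e-02  3.70168595e-02  2.72198552e+02]
```

View pics/end.png

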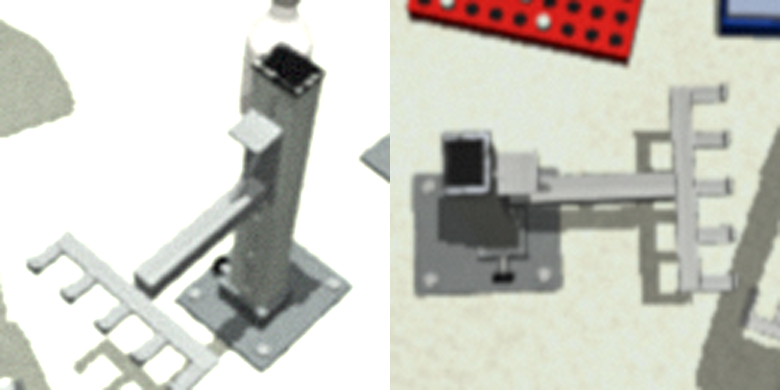

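The end picture shows the bracket hanging square on the upright, with its flange at about (345,152) in the scene view. It is 41–42 mm below the post top, 10 mm below where it rested on the bolt, with about 2° of sag, and the arm is clear. I'm handing in.

```bash
python3 -c "
from rig import order; print(order.sign_off())"
```

```text
the job is handed in; nothing more can be done
None
```

The bracket hangs home in the top two slots, pressed down to a firm stop (16 N); the catch locking is inferred from the ride-over and the sudden drop to home, since I did no lift test. The arm let go and is clear, and the job was handed in at about 23 s.

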